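# Release the thick rollers from the bench feeder

### The job

Two roller feeders stand on the bench. On the one that holds the two thick rollers, press the black pad of the rocking lever down with the fingertips so that the gate at its other end lifts, keep it down until both rollers have rolled into the catch tray, then let the lever come back up so the gate is closed again. Do not touch or lift the rollers, and leave the other feeder and everything else on the bench alone.

Things in the scene. Friction and masses are not known exactly. Their poses are not given: they have to be found in the camera images.
- feeder_thick: Feeder holding the two thick rollers (the feeder to operate); both feeders are of one build, stand left and right in either order, fixed: green sheet-metal chute, aluminium catch tray, rocking lever on a dark 150 x 240 mm base plate. Origin on the table under the gate, z up; the rollers roll towards +y; the lever's pad is on the -x side, towards the robot. Yaw within 0.2 rad.
- feeder_thick_gate (a point): Chute floor under the gate of the thick-roller feeder, 45 mm above the table. The chute is 51 mm wide inside, runs from y = -85 to 55 mm of the feeder and falls 0.16 rad towards +y; walls 16 mm high. The gate, a 22 mm wide steel tab on the lever's far end, stops the rollers at y = -2 mm.
- feeder_thick_tray (a point): Middle of the floor of the catch tray of the thick-roller feeder: 52 mm wide in x and 72 mm long in y inside, walls 36 to 60 mm above the table; at y = 91 mm of the feeder, about 13 mm above the table.
- lever_thick_pad (a point): Centre of the top face of the black press pad (44 mm along the lever, 40 mm wide) of the thick-roller feeder's lever. At rest level, 93 mm above the table, at x = -170 mm of the feeder; pivot 95 mm from it towards the gate, between cheeks 96 mm high. Free space below. Fully down it has sunk 41 mm, moved 13 mm towards the pivot, tilted 0.45 rad, outer end low.
- lever_thick (a joint): Angle of the thick-roller feeder's lever, rad: 0 at rest with the gate closed, grows as the pad is pressed down, 0.45 at the stop. A spring returns it: about 2 N at the pad at first, 5 N at the stop. The gate clears the thick rollers from about 0.33; both then roll out within about a second.
- roller_thick1_center (a point): Centre of a plain steel roller 26 mm thick and 44 mm long, axis across the chute, loose; at the start first, against the gate, in the chute of its feeder.
- roller_thick2_center (a point): Centre of a plain steel roller 26 mm thick and 44 mm long, axis across the chute, loose; at the start second, behind the first, in the chute of its feeder.
- feeder_thin: Feeder holding the two thin rollers (the feeder to leave alone); both feeders are of one build, stand left and right in either order, fixed: green sheet-metal chute, aluminium catch tray, rocking lever on a dark 150 x 240 mm base plate. Origin on the table under the gate, z up; the rollers roll towards +y; the lever's pad is on the -x side, towards the robot. Yaw within 0.2 rad.
- lever_thin_pad (a point): Centre of the top face of the black press pad (44 mm along the lever, 40 mm wide) of the thin-roller feeder's lever. At rest level, 93 mm above the table, at x = -170 mm of the feeder; pivot 95 mm from it towards the gate, between cheeks 96 mm high. Free space below. Fully down it has sunk 41 mm, moved 13 mm towards the pivot, tilted 0.45 rad, outer end low.
- lever_thin (a joint): Angle of the thin-roller feeder's lever, rad: 0 at rest with the gate closed, grows as the pad is pressed down, 0.45 at the stop. A spring returns it: about 2 N at the pad at first, 5 N at the stop. Must stay at rest.
- roller_thin1_center (a point): Centre of a plain steel roller 15 mm thick and 44 mm long, axis across the chute, loose; at the start first, against the gate, in the chute of its feeder.
- roller_thin2_center (a point): Centre of a plain steel roller 15 mm thick and 44 mm long, axis across the chute, loose; at the start second, behind the first, in the chute of its feeder.
- jar: white closed plastic jar with black cap, 44 mm across, 75 mm tall, stands between the two levers. Bystander, loose: leave it alone. Origin at its underside.
- vee_block: small steel vee block 50 x 40 x 36 mm, on the table between the two levers, nearer the robot. Bystander, loose: leave it alone. Origin at its underside.
- collar: loose steel collar (ring) 44 mm across, 18 mm high. Bystander, loose: leave it alone. Origin at its underside.
- wrench: steel wrench 170 mm long, lying. Bystander, loose: leave it alone. Origin at its underside.
- screwdriver: screwdriver 190 mm long, lying. Bystander, loose: leave it alone. Origin at its underside.
- mug: white mug 76 mm across, 90 mm tall. Bystander, loose: leave it alone. Origin at its underside.
- caliper: caliper 200 mm long, lying at the far edge of the table. Bystander, loose: leave it alone. Origin at its underside.
- roller_thick1: The same thick roller 1 as a body; its origin lies on its surface and turns with it: use the centre point.
- roller_thick2: The same thick roller 2 as a body; its origin lies on its surface and turns with it: use the centre point.
- roller_thin1: The same thin roller 1 as a body; its origin lies on its surface and turns with it: use the centre point.
- roller_thin2: The same thin roller 2 as a body; its origin lies on its surface and turns with it: use the centre point.
There are look-alikes about, which are no part of the job. What is shaped like the roller_thick1 but brown or yellow is not meant. Leave any yellow look-alike of the roller_thick2 alone.

How it is judged:
By the outcome, as a careful person would: the job done as asked, in the order asked, and still so for the second after the job is handed in, with the robot touching nothing.
It also fails if it takes over 32 s, if anything falls off the work surface, if the arm or the gripper's body presses on something with over 40 N, if the wrist force passes 120 N, or if a joint passes its speed limit or range.

### The arm

A 6-joint arm with a two-finger parallel gripper is mounted at the origin on the work surface. World frame = base frame: x ahead of the robot, y to its left, z up, the work surface at z = 0. Lengths are in m, angles in rad, forces in N, time in s.
With the tool pointing down it reaches from about 0.35 to 0.925 m from the base axis. Payload 6.4 kg.
Tool frame: the origin (TCP) lies on the mounting face of the last link; the fingertips stand 173 mm ahead of it and the grasp point (between the pads) lies 155 mm ahead of it; z points along the fingers, y is the direction in which the jaws open and shut (so a half turn about z gives the same grasp; the last joint's range is limited). The gripper opens to 85 mm and grips with 20 to 120 N. Pads are 22 mm wide; open, the fingers measure 114 mm over their backs; the gripper's body (76 mm by 85 mm) begins 54 mm behind the grasp point. The pads swing forward as they close: fully open they stand 13 mm farther back than shut.
Start: joints at [1.063, 0.245, 1.558, -0, 1.339, -0.174], TCP at [0.213, 0.614, 0.405] pointing down, gripper open.
Joint ranges: [-3.13, 3.13], [-1.02, 2.26], [0.13, 2.54], [-0.95, 4.09], [0.21, 2.88], [-2.74, 2.74]. Speed limits (rad/s): [2.57, 2.57, 3.14, 3.14, 3.14, 3.14].

### API

Orientations are given as a rotation vector (axis times angle).
In Python, from cell import r, vision, models gives the robot as it stands.
- The arm moves only by the tool play_rows, never from a script. Its argument "commands" is a list of rows, each a list of 3 entries, a list of its own where there are three numbers: the shift along the tool's x, y, z in cm, then the turn about the tool's z in degrees, then the finger opening in cm, from 0 to 8.54. A call has 1 to 10 rows; each row shifts and turns the commanded pose from where the row before left it, along the tool's axes as they then stand; what a row does not reach is not made up. A row lasts 1/12 s, in which the tool goes at most 41.7 mm and 7.16 degrees, less where a joint would pass 70% of its speed; a pose out of reach is approached as far as the arm can. A call with a gripper value outside its range is refused whole. The fingers move at their own pace and stop on an object; the grip force is fixed at half the most. Time passes only in rows, so rows that do not move let the fingers close. It gives the time, the measured TCP pose, the force and the opening at its end, in the units of the state.
- r.get_obs(): the state, without advancing time (a new reading comes with each control period).
- vision.snapshot(name): name is "scene" or "top"; returns the picture (384x512x3 uint8, red, green, blue); there is no depth.
- vision.camera_info(name): a dict with "camera_matrix" (3x3 intrinsics, pixels), "extrinsics" (4x4, takes a point from camera to world coordinates). Camera axes: x right, y up, looking along -z (the intrinsics and any distortion apply to the point x, -y, -z); pixel columns grow to the right and rows downward; lengths in m; the calibration is good to about 2 mm. A picture is of the moment at which its call begins. camera_info takes no time and is no camera call.
- r.job_done(): hands the job in, once; it reports no verdict.
Trained networks look in the newest picture that a camera, given by its name, has taken for a name from the list of things; names that differ only in an ending like _2 or _b are one class to them, and where a whole thing is asked for, a point or a joint stands for the part that bears it (a point fixed in the world has none). Each returns a list of dicts, best first, with "p" (0 to 1); they miss things now and then, are a little off and sometimes report something else, mostly with a low value. They report only what shows in the picture. A call takes as long as a camera call. They do not tell look-alikes from the thing itself.
- models.look_for(query, camera): "bbox" ([centre column, centre row, width, height] in pixels, round what is visible of it).
- models.trace(query, camera): "mask" (384x512 bool, what is visible of it) and "bbox" ([centre column, centre row, width, height] in pixels, round what is visible of it).
The state is a dict: "time_s": time; "joints": joint angles; "joint_vel": joint speeds; "tau": joint torques, N m; "ee_pos": TCP position; "tcp_rot": TCP orientation; "ft_force": force on the tool from outside, world axes, zero at the start; "moment": the same for the moment, N m; "width": opening from 0.0 (shut) to 1.0 (fully open).
Only numpy, scipy, OpenCV 4.12 (cv2) and the standard library are available. Lean on these libraries where they do the work, as an engineer would, in place of code of your own. Each camera call takes 0.05 s, during which the arm holds its last target. There are 200 camera calls.

## Working session

There is one attempt and no reset: what is moved stays moved. The work goes in short steps, Python scripts to look and compute and a tool call to move; the robot and the scene stay as the last step left them, time stands still between calls to the robot, and variables do not carry over. Pictures are saved under pics/ and viewed, about 8 in all and at most 12, crops included, and the job is handed in when it is done.

Besides the shell and the picture viewer there is one more tool, called after ">>>" as name(argument=value, ...), one argument or row to a line, values as JSON. play_rows: Moves the arm, as the interface text tells. Its arguments: {"type":"object","properties":{"commands":{"type":"array"}},"required":["commands"]}

```bash
mkdir -p pics; cat > h.py <<'E'
import numpy as np, cv2
from cell import r, vision, models
def snap(c,n):
    im=vision.snapshot(c); cv2.imwrite(f'pics/{n}.png',im[:,:,::-1]); return im
def ray(c,u,v,z):
    i=vision.camera_info(c); K=np.array(i['camera_matrix']); T=np.array(i['extrinsics'])
    d=np.linalg.solve(K,[u,v,1]); d=T[:3,:3]@(d*[1,-1,-1]); o=T[:3,3]
    return o+d*(z-o[2])/d[2]
def proj(c,p):
    i=vision.camera_info(c); K=np.array(i['camera_matrix']); T=np.array(i['extrinsics'])
    q=T[:3,:3].T@(np.array(p)-T[:3,3]); q=K@(q*[1,-1,-1]); return q[:2]/q[2]
E
python3 - <<'E'
from h import *
a=snap('top','top1'); b=snap('scene','scene1')
for q in ['lever_thick_pad','roller_thick1','roller_thin1','feeder_thick','jar','vee_block']:
    print(q,[(round(d['p'],2),np.round(d['bbox']).tolist(), ray('top',*d['bbox'][:2],.07).round(3).tolist()) for d in models.look_for(q,'top')][:4])
i=vision.camera_info('top');print(i); print(r.get_obs())
E
```

```text
lever_thick_pad [(0.86, [232.0, 211.0, 15.0, 73.0], [0.534, 0.103, 0.07]), (0.53, [317.0, 194.0, 79.0, 77.0], [0.577, -0.14, 0.07])]
roller_thick1 [(0.69, [237.0, 146.0, 15.0, 13.0], [0.723, 0.086, 0.07]), (0.68, [235.0, 177.0, 12.0, 14.0], [0.631, 0.095, 0.07])]
roller_thin1 [(0.57, [336.0, 168.0, 4.0, 16.0], [0.654, -0.199, 0.07])]
feeder_thick [(0.57, [224.0, 204.0, 84.0, 84.0], [0.553, 0.125, 0.07]), (0.41, [234.0, 177.0, 13.0, 16.0], [0.632, 0.097, 0.07])]
jar [(0.57, [286.0, 232.0, 12.0, 15.0], [0.472, -0.05, 0.07])]
vee_block [(0.61, [286.0, 256.0, 17.0, 20.0], [0.403, -0.048, 0.07]), (0.18, [316.0, 193.0, 82.0, 77.0], [0.582, -0.138, 0.07])]
{'camera_matrix': array([[474.36779782,   0.        , 256.39214537],
       [  0.        , 474.36779782, 192.99870286],
       [  0.        ,   0.        ,   1.        ]]), 'extrinsics': array([[-0.01594064,  0.99671529, -0.0794011 ,  0.47592029],
       [-0.99985465, -0.01637034, -0.00476374,  0.02653008],
       [-0.00604792,  0.07931362,  0.99683137,  1.42891299],
       [ 0.        ,  0.        ,  0.        ,  1.        ]])}
{'time_s': 0.4, 'joints': array([ 1.06292438e+00,  2.45210189e-01,  1.55793865e+00, -2.46981039e-05,
        1.33870295e+00, -1.74088087e-01]), 'joint_vel': array([ 0.00219526, -0.00109676, -0.00293294, -0.00020073, -0.00180266,
       -0.00122025]), 'tau': array([-4.61765212e-04, -4.28908682e+01, -3.25879312e+01, -1.69145837e-04,
        1.98043745e-03,  5.49680578e-06]), 'ee_pos': array([0.21293628, 0.6141193 , 0.40454508]), 'tcp_rot': array([-5.21856495e-01, -3.09788119e+00,  3.96234363e-04]), 'ft_force': array([-0.16899902,  0.30494986,  0.26052485]), 'moment': array([ 0.0373166 , -0.02547764, -0.00846918]), 'width': 1.0032248958197998}
```

View pics/top1.png

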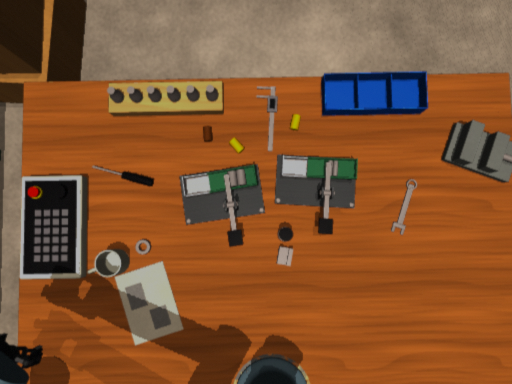

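View pics/scene1.png

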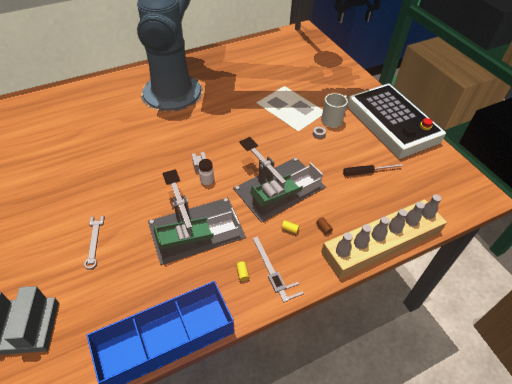

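The top view shows the two feeders: the left one's pad is at about (235,238) and the right one's at (325,226). The jar is at (286,232) and the vee block at (286,256). I'll zoom in to see which feeder holds the thick rollers.

```bash
python3 - <<'E'
from h import *
a=cv2.imread('pics/top1.png')[145:255,175:365]; b=cv2.imread('pics/scene1.png')[135:265,140:335]
a=cv2.resize(a,(780,452),interpolation=cv2.INTER_CUBIC); cv2.imwrite('pics/c1.png',a)
cv2.imwrite('pics/c2.png',cv2.resize(b,(780,520),interpolation=cv2.INTER_CUBIC))
E
```

```text
(no output)
```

View pics/c1.png

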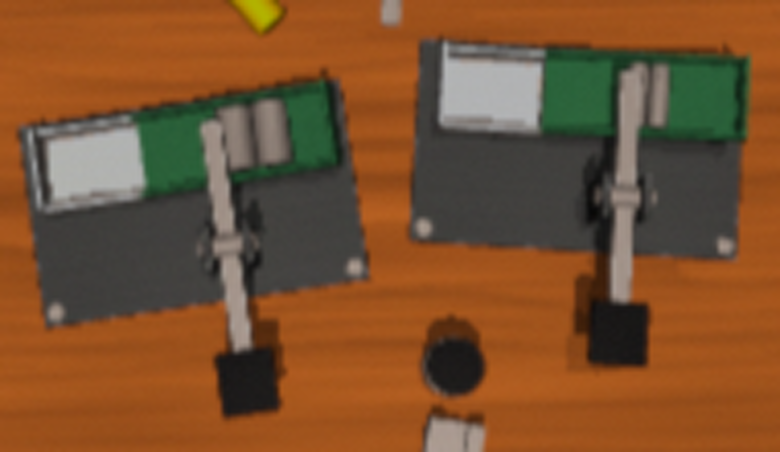

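View pics/c2.png

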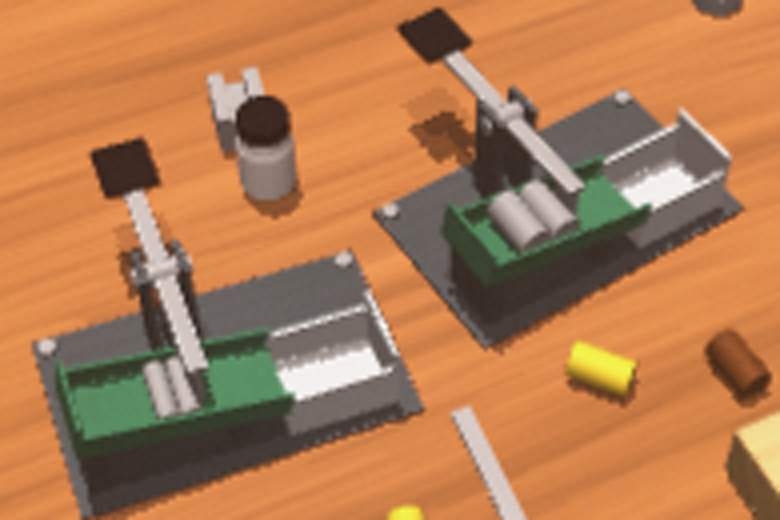

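The left feeder (y > 0) clearly holds the thick rollers, so its pad at about (235,238) is the one to press. Next I'll measure that pad and its yaw.

```bash
python3 - <<'E'
from h import *
from scipy.spatial.transform import Rotation as R
im=cv2.imread('pics/top1.png'); s=im[225:252,222:250].max(axis=2)<60
n,l,st,c=cv2.connectedComponentsWithStats(s.astype(np.uint8)); k=1+st[1:,4].argmax()
u,v=c[k]+[222,225]; print(u,v,st[k]); p=ray('top',u,v,.093); print('pad top',p)
s=im[218:240,310:340].max(axis=2)<60
n,l,st,c=cv2.connectedComponentsWithStats(s.astype(np.uint8)); k=1+st[1:,4].argmax()
q=ray('top',*(c[k]+[310,218]),.093); print('thin pad',q)
f=lambda x,y:(175+x/4.105,145+y/4.109)
# base plate corner bolts (crop), lever gate end, pivot
a=ray('top',*f(56,312),.006);b=ray('top',*f(355,267),.006); print('bolt dist',np.linalg.norm(a-b),'yaw',np.arctan2(*(a-b)[[1,0]])-np.pi/2)
pv=ray('top',*f(228,245),.093);g=ray('top',*f(212,128),.093)
for n,e in(('pivot',pv),('gate',g)): d=e-p;print(n,e,np.linalg.norm(d),'yaw',np.arctan2(d[1],d[0]))
print(R.from_rotvec(r.get_obs()['tcp_rot']).as_matrix().round(3))
E
```

```text
234.9402985074627 237.3084577114428 [  6   4  15  17 201]
pad top [0.45864967 0.09506879 0.093     ]
thin pad [ 0.4875927  -0.15748316  0.093     ]
bolt dist 0.22081026715441188 yaw 0.13307134868306703
pivot [0.55063485 0.10634253 0.093     ] 0.09267346534723435 yaw 0.1219522787181192
gate [0.63160984 0.11645316 0.093     ] 0.17427711977292745 yaw 0.12301331107915729
[[-0.945  0.328 -0.   ]
 [ 0.328  0.945 -0.   ]
 [ 0.    -0.    -1.   ]]
```

>>> play_rows(
  commands=[
    [[0,0,0],-6.6,0],
    [[0,0,0],-6.6,0],
    [[0,0,0],-6.6,0],
    [[0,0,0],-6.6,0],
    [[-0.6,-1.7,0],0,0],
    [[-1.1,-3.3,0],0,0],
    [[-1.1,-3.3,0],0,0],
    [[-1.1,-3.3,0],0,0],
    [[-1.1,-3.3,0],0,0],
    [[-1.1,-3.3,0],0,0],
  ],
)

```text
time_s: 1.23
ee_pos: [0.2968, 0.4399, 0.4048]
tcp_rot: [-0.2, 3.135, 0.0]
ft_force: [1.0, 0.1, 0.1]
width: -0.001
```

>>> play_rows(
  commands=[
    [[-1.1,-3.3,0],0,0],
    [[-1.1,-3.3,0],0,0],
    [[-1.1,-3.3,0],0,0],
    [[-1.1,-3.3,0],0,0],
    [[-1.1,-3.3,0],0,0],
    [[-1.1,-3.3,0],0,0],
    [[-1.1,-3.3,0],0,0],
    [[-1.1,-3.3,0],0,0],
    [[-1.1,-3.3,0],0,0],
    [[-0.6,-1.7,0],0,0],
  ],
)

```text
time_s: 2.07
ee_pos: [0.4414, 0.1404, 0.4051]
tcp_rot: [-0.195, 3.134, -0.001]
ft_force: [-0.5, -0.3, -0.6]
width: 0.002
```

```bash
cat > st.py <<'E'
from h import *
from scipy.spatial.transform import Rotation as R
o=r.get_obs(); M=R.from_rotvec(o['tcp_rot']).as_matrix(); t=np.array([.4656,.096,.2305])
print(o['time_s'],o['ee_pos'].round(4),'to go cm',(M.T@(t-o['ee_pos'])*100).round(2)); print(M.round(3)[:,0],o['ft_force'].round(2),o['width'])
E
python3 st.py
```

```text
2.0667 [0.4414 0.1404 0.4051] to go cm [-1.83 -4.69 17.47]
[-0.992 -0.124 -0.001] [-0.5  -0.25 -0.57] 0.0018836666964738228
```

>>> play_rows(
  commands=[
    [[-0.6,-1.5,0.5],0,0],
    [[-0.6,-1.6,1.5],0,0],
    [[-0.6,-1.6,2],0,0],
    [[0,0,2.5],0,0],
    [[0,0,2.5],0,0],
    [[0,0,1],0,0],
    [[0,0,0],0,0],
    [[0,0,0],0,0],
    [[0,0,0],0,0],
  ],
)

```text
time_s: 2.82
ee_pos: [0.4649, 0.099, 0.3064]
tcp_rot: [-0.2, 3.132, -0.0]
ft_force: [-0.0, 0.4, 1.1]
width: 0.001
```

```bash
python3 st.py; python3 - <<'E'
from h import *
a=snap('top','top2');b=snap('scene','scene2')
A=cv2.resize(a[160:260,190:290],(390,390),interpolation=cv2.INTER_CUBIC);B=cv2.resize(b[90:220,200:330],(390,390),interpolation=cv2.INTER_CUBIC)
cv2.imwrite('pics/d1.png',np.hstack([A,B])[:,:,::-1])
E
```

```text
2.8167 [0.4649 0.099  0.3064] to go cm [-0.01 -0.3   7.59]
[-0.992 -0.127 -0.003] [-0.04  0.41  1.12] 0.0011134201121112005
```

View pics/d1.png

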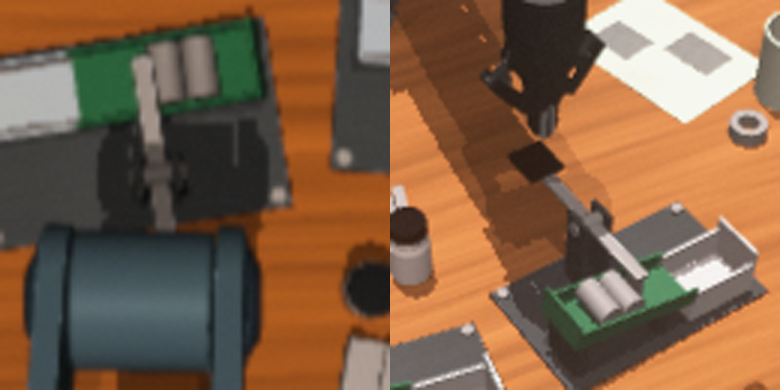

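The shut fingertips hang about 4 cm above the thick feeder's pad (right panel: tip at about (545,130), pad at about (537,160)). Nothing else is near, so I'll go down to contact.

>>> play_rows(
  commands=[
    [[0,-0.3,1.5],0,0],
    [[0,0,1.5],0,0],
    [[0,0,0.5],0,0],
    [[0,0,0],0,0],
    [[0,0,0.5],0,0],
    [[0,0,0.5],0,0],
    [[0,0,0.5],0,0],
    [[0,0,0],0,0],
    [[0,0,0],0,0],
  ],
)

```text
time_s: 3.67
ee_pos: [0.465, 0.0958, 0.2551]
tcp_rot: [-0.199, 3.134, -0.0]
ft_force: [0.4, 0.3, 2.7]
width: 0.002
```

```bash
python3 st.py
```

```text
3.6667 [0.465  0.0958 0.2551] to go cm [-0.06  0.01  2.46]
[-0.992 -0.127 -0.001] [0.45 0.34 2.7 ] 0.002256382492519661
```

>>> play_rows(
  commands=[
    [[0,0,0.5],0,0],
    [[0,0,0.5],0,0],
    [[0,0,0.5],0,0],
    [[0,0,0.5],0,0],
    [[0,0,0.4],0,0],
    [[0,0,0],0,0],
    [[0,0,0],0,0],
    [[0,0,0],0,0],
    [[0,0,0],0,0],
    [[0,0,0],0,0],
  ],
)

```text
time_s: 4.5
ee_pos: [0.4645, 0.0958, 0.2305]
tcp_rot: [0.199, -3.134, 0.0]
ft_force: [-0.9, -0.6, 4.2]
width: -0.002
```

```bash
python3 st.py; python3 - <<'E'
from h import *
a=snap('top','top3');b=snap('scene','scene3')
A=cv2.resize(a[150:250,170:270],(390,390),interpolation=cv2.INTER_CUBIC);B=cv2.resize(b[90:220,200:330],(390,390),interpolation=cv2.INTER_CUBIC)
cv2.imwrite('pics/d2.png',np.hstack([A,B])[:,:,::-1])
E
```

```text
4.5 [0.4645 0.0958 0.2305] to go cm [-0.11  0.01  0.  ]
[-0.992 -0.127  0.001] [-0.93 -0.62  4.19] -0.0019134341526483483
```

View pics/d2.png

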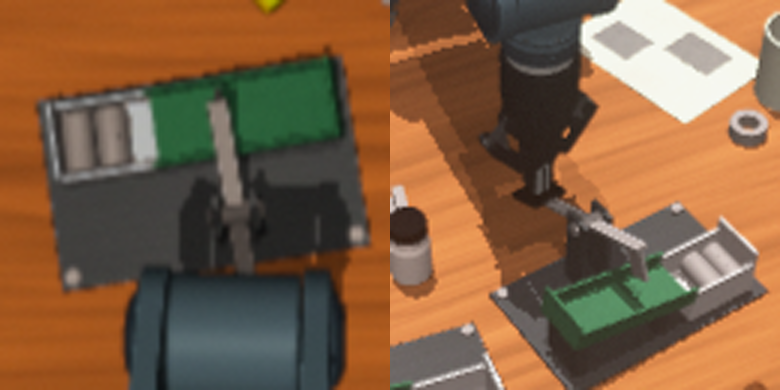

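Both thick rollers already lie in the tray (top panel at about (75,140) and (113,135)), and the gate is up. I'll hold a moment longer, then raise steadily so the lever returns gently, and back well clear.

>>> play_rows(
  commands=[
    [[0,0,0],0,0],
    [[0,0,0],0,0],
    [[0,0,0],0,0],
    [[0,0,-0.5],0,0],
    [[0,0,-0.5],0,0],
    [[0,0,-0.5],0,0],
    [[0,0,-0.5],0,0],
    [[0,0,-0.5],0,0],
    [[0,0,-0.5],0,0],
    [[0,0,-0.5],0,0],
  ],
)

```text
time_s: 5.43
ee_pos: [0.4649, 0.0959, 0.2665]
tcp_rot: [-0.199, 3.134, 0.001]
ft_force: [-0.8, 1.3, 0.5]
width: 0.001
```

>>> play_rows(
  commands=[
    [[0,0,-0.5],0,0],
    [[0,0,-1],0,0],
    [[0,0,-2],0,0],
    [[0,0,-3],0,0],
    [[0,0,-3],0,0],
    [[0,0,-3],0,0],
    [[0,0,-1],0,0],
    [[0,0,0],0,0],
    [[0,0,0],0,0],
    [[0,0,0],0,0],
  ],
)

```text
time_s: 6.27
ee_pos: [0.4641, 0.0958, 0.3986]
tcp_rot: [0.199, -3.132, -0.001]
ft_force: [-1.0, -0.4, -0.5]
width: 0.002
```

```bash
python3 st.py; python3 - <<'E'
from h import *
a=snap('top','top4');b=snap('scene','scene4')
A=cv2.resize(a[140:260,170:370],(650,390),interpolation=cv2.INTER_CUBIC);cv2.imwrite('pics/d3.png',A[:,:,::-1])
B=cv2.resize(b[90:270,140:340],(650,585),interpolation=cv2.INTER_CUBIC);cv2.imwrite('pics/d4.png',B[:,:,::-1])
E
```

```text
6.2667 [0.4641 0.0958 0.3986] to go cm [-2.100e-01 -1.000e-02  1.681e+01]
[-0.992 -0.127  0.003] [-1.03 -0.42 -0.52] 0.001708115237351175
```

View pics/d4.png

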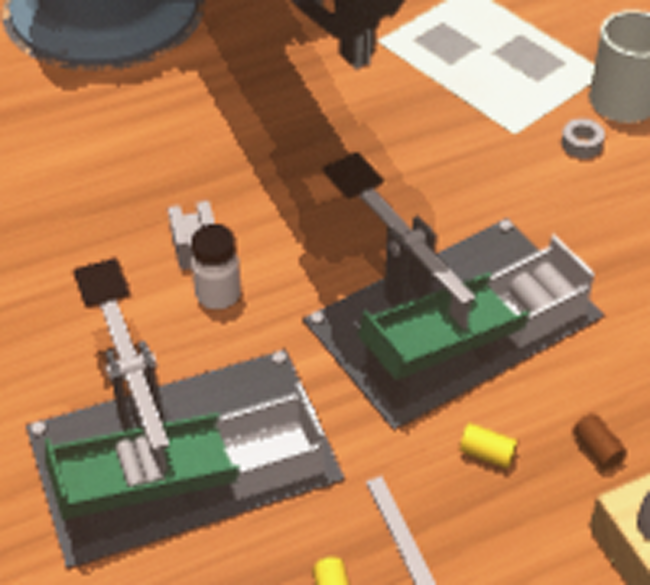

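View pics/d3.png

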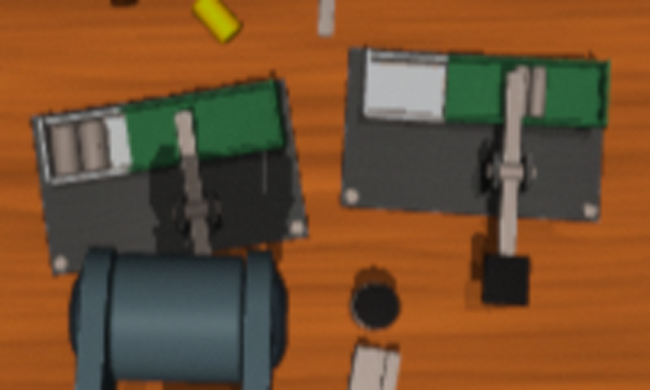

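The final pictures show both thick rollers in the tray, the lever level with the gate closed, the thin feeder, jar and vee block where they were, and the gripper clear.

```bash
python3 -c "
from cell import r
print(r.job_done())"
```

```text
the job is handed in; nothing more can be done
None
```

The job is done and handed in at about 6.4 s. I pressed the pad of the left feeder (y > 0), which holds the thick rollers, using the shut fingertips. I held it down until both rollers were in the catch tray, then raised the arm so the spring brought the lever back up.

**Last checks:**
- **Feeder:** the final pictures show both thick rollers in the tray and the lever back level, with the gate down in the empty chute.
- **Bystanders:** the thin feeder still holds its rollers. In the final crops the jar, vee block, collar and mug looked undisturbed; the wrench and screwdriver were outside those crops and I did not check them again.
- **Robot:** the fingertips were about 13 cm above the pad, touching nothing. The highest wrist force I read was about 4.2 N.

No check failed or disagreed. I judged the lever's return from the pictures and did not measure its angle.

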